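# Load the punching jig and snap its leaf shut

## Robot

A 6-joint arm with a two-finger parallel gripper is mounted at the origin on the work surface. World frame = base frame: x ahead of the robot, y to its left, z up, the work surface at z = 0. Lengths are in m, angles in degrees, forces in N, time in s.
With the tool pointing down it reaches from about 0.35 to 0.875 m from the base axis. Payload 4.2 kg.
Tool frame: the origin (TCP) lies midway between the tips of the shut fingers; the grasp point (between the pads) lies 19 mm behind it; z points along the fingers, y is the line along which they close (so a half turn about z gives the same grasp; the last joint's range is limited). The gripper opens to 87 mm and grips with 3 to 60 N. Pads are 19 mm wide; open, the fingers measure 117 mm over their backs; the gripper's body (75 mm by 190 mm) begins 51 mm behind the grasp point.
Start: joints at [89.874, 22.042, 0.453, 0, -68.411, -14.817], TCP at [0.161, 0.604, 0.223] pointing down, gripper open.
Joint ranges: [-179.83, 179.83], [-69.29, 118.12], [-61.27, 80.66], [-181.25, 117.63], [-171.15, -9.14], [-177.46, 177.46]. Speed limits (degrees/s): [159.86, 159.86, 180, 180, 180, 180].

## Interface

Orientations are given as [roll, pitch, yaw] about the fixed x, y, z axes, in that order (R = Rz(yaw) Ry(pitch) Rx(roll)).
In Python, from workcell import env gives the robot as it stands. The module is installed in compiled form; this text tells all that it offers. Calls block until the motion is done:
- env.goto(position, orientation): joint-space move of the TCP to a pose.
- env.move_straight(position, rotation=None, rate=0.15, force_limit=None): straight line of the TCP; rotation=None keeps the orientation; rate is the mean speed in m/s. With force_limit (N) it stops when the force on the tool has changed by that much, and returns True; else False.
- env.set_joints(angles): joint-space move.
- env.gripper_to(opening, grasp_force=None): opening from 0.0 (shut) to 1.0 (fully open); grasp_force is the grip in N (None keeps the last); returns when the fingers have stopped.
- env.dwell(seconds).
- env.inverse_kinematics(position, orientation): joint angles nearest the present ones, or None.
- env.read_state(): the state.
- env.grab_frame(name): name is "scene" or "top" or "wrist"; returns a dict with "image" (384x512x3 uint8, blue, green, red), "fx", "fy", "cx", "cy" (pixels), "position" and "orientation" of the camera in the world. Camera axes: x right, y up, looking along -z (the intrinsics and any distortion apply to the point x, -y, -z); pixel columns grow to the right and rows downward; lengths in m; the calibration is good to about 2 mm. A picture is of the moment at which its call begins. There is no depth.
A pose or a line that the arm cannot do raises env.Unreachable and nothing moves.
- env.close_job(): hands the job in; it is judged then, once.
Trained networks look in a picture, given as the dict that the camera call returned (one of the last four; its "shot" number tells which), for a name from the list of things; names that differ only in an ending like _2 or _b are one class to them, and where a whole thing is asked for, a point or a joint stands for the part that bears it (a point fixed in the world has none). Each returns a list of dicts, best first, with "score" (0 to 1); they miss things now and then, are a little off and sometimes report something else, mostly with a low value. They report only what shows in the picture. A call takes as long as a camera call.
- env.search_frame(picture, thing): "xyz" ([x, y, z] in m, in world coordinates, good to about 4 mm: the middle of the surface that is visible of it).
- env.trace(picture, thing): "mask" (384x512 bool, what is visible of it).
The state is a dict: "clock": time; "joint_positions": joint angles; "qvel": joint speeds; "joint_torque": joint torques, N m; "position": TCP position; "tool_rot": TCP orientation; "force": force on the tool from outside, world axes, zero at the start; "wrist_torque": the same for the moment, N m; "opening": opening from 0.0 (shut) to 1.0 (fully open); "finger_force": force on a finger pad.
Only numpy, scipy, OpenCV 4.12 (cv2) and the standard library are available. Lean on these libraries where they do the work, as an engineer would, in place of code of your own. Each camera call takes 0.05 s, during which the arm holds its last target. There are 200 camera calls.

## Task

Put the rectangular brass blank flat on the bed of the punching jig. Slide it back until you feel it press on the two back pins, then sideways until you feel it press on the side pin; a light push is enough, a hard one marks its polished edges. With the blank home, gently tip the sprung leaf over so that it snaps shut on it, let go, and leave the other things on the bench where they are.

Things in the scene. Friction and masses are not known exactly. Their poses are not given: they have to be found in the camera images.
- blank: Rectangular brass blank, 60 mm (x) by 40 mm (y) by 6 mm thick, 122 g more or less, lying flat loose on the bench with a scribed cross on top. Origin: centre of its underside; x along the 60 mm length, z up. Turned by half a turn it is the same. It slides on the bed under a push of 1 to 2 N; grippy pads that drag its edge down while pushing can jam it.
- jig: Punching jig screwed to the bench: steel base plate 12 mm thick; its flat top is the bed, 120 mm wide (y) for x -95 to +32 mm, then 64 mm wide to x +100. Origin: underside, on the bench; x points to the hinge end, away from the robot; turned by up to 0.4 rad. Home for the blank: long side along x, far short edge touching both back pins, left (+y) long edge touching the side pin.
- nest (a point): Point on the jig's bed (12 mm above the bench; jig frame x 12, y 0) where the middle of the blank's underside is when it is home; axes as the jig's.
- hinge (a point): Middle of the leaf's hinge axis (along y): jig frame x 68, y 0, 25 mm above the bench; axes as the jig's. Its lugs are 22 mm long (x), 64 mm wide over both, 36 mm above the bench. Beside them, 36 to 44 mm either side of the middle, a short spring strut runs from the base's rear end up to the leaf's root, below 55 mm.
- leaf (a joint): Angle of the sprung leaf, rad: 0 = open stop, leaning 20 degrees past upright away from the bed, where it starts; 1.92 = shut, level over the bed, its foot on the blank. Over-centre springs drive it away from the snap point at about 0.9 rad; from the open stop about 0.33 N m starts it, falling to nothing at the snap point, then it flies shut in 0.3 s. More than 10 N from the robot strains it.
- leaf_tongue (a point): Middle of the outer end of the leaf, 122 mm from the hinge axis, 140 mm above the bench when open. x runs along the leaf to the hinge, z out of its outer face (away from the bed). The leaf: an arm 36 mm wide, 8 thick to 88 mm from the axis, then a tongue 24 wide, 6 thick. 56 mm out, a punch bush 22 mm across stands 9 mm above the outer face and a foot 3 mm below the inner.
- disc: Round brass blank, 46 mm diameter, 6 mm thick; a bystander. Origin: centre of its underside.
- hammer: Hammer 260 mm long, lying; a bystander. Origin: under the middle of its length; handle to its -x.
- block: Steel bench block 100 x 100 x 20 mm, a bystander. Origin: centre of its underside.
- punch: Centre punch about 108 mm long, 11 mm square, lying; a bystander. Origin: under its middle, point to its +x.
- toe (a point): Tip of the leaf's square toe (30 mm wide, 8 mm long, 7.5 mm deep under the arm, its hinge-side face 88 mm from the hinge axis). Shut, it hangs 1.5 mm above the bed just in front of the blank's front edge, 1.8 mm clear if the blank is home; if not, it lands on top of the blank and the leaf stays about 0.07 rad open.
- back_pins: Two fixed dowel pins, 8 mm diameter, 7 mm high above the bed, at x 46, y +13 and -13 mm, so the blank's far short edge touches them at x = 42 mm. Origin and axes are the jig's. The blank should be felt to press on them with at least 1 N for 0.1 s; more than 8 N marks its edge. Friction on the bed takes up to about 2 N of the fingers' push.
- side_pin: One fixed dowel pin, 8 mm diameter, 7 mm high above the bed, at x 4, y +24 mm, so the blank's left long edge touches it at y = +20 mm. Origin and axes are the jig's. The same 1 N to feel it and 8 N limit apply.

How it is judged (in metres and radians):
On the way, in this order (a step that is already met when the one before it is completed fails the run):
1. the blank, flat and square on the bed with the leaf open, is slid back and presses on the back pins (1 N or more) (x of blank in the frame of nest above -0.0015 m and z of blank in the frame of nest below 0.002 m and angle between the x axis of blank and the x axis of jig, either way round below 0.05 rad and value of joint leaf below 0.5 rad and contact force between blank and back_pins above 1 N), for 0.1 s.
2. it is then slid sideways and presses on the side pin (1 N or more), and is home (within 1.5 mm), the leaf still open (horizontal distance between blank and nest below 0.0015 m and z of blank in the frame of nest below 0.002 m and angle between the x axis of blank and the x axis of jig, either way round below 0.05 rad and value of joint leaf below 0.5 rad and contact force between blank and side_pin above 1 N), for 0.1 s.
3. the leaf is shut on it (past 1.89 rad) (value of joint leaf above 1.89 rad), for 0.2 s.
At the end, for the whole second after the job is handed in: The leaf is shut (joint past 1.89 rad) and the rectangular blank is at rest beneath it, flat on the bed, square (within 0.05 rad) and home: its centre within 1.5 mm of the nest point (value of joint leaf above 1.89 rad and horizontal distance between blank and nest below 0.0015 m and z of blank in the frame of nest below 0.002 m and angle between the x axis of blank and the x axis of jig, either way round below 0.05 rad and linear speed of blank below 0.01 m/s); the robot touches nothing.
It fails at once if the blank pressed against the back pins or the side pin with more than 8 N while it is slid home (leaf not yet past its snap point) (value of joint leaf below 0.9 rad and (contact force between blank and back_pins above 8 N or contact force between blank and side_pin above 8 N)).
It fails at once if the robot pressing on the leaf with more than 10 N (contact force between any of the fingers, the arm and leaf above 10 N).
It fails at once if a bystander (round blank, hammer, bench block, punch) moved by more than 20 mm (distance of any of disc, hammer, block, punch from where it was at the start of the episode above 0.02 m).
It also fails if it takes over 72 s, if anything falls off the work surface, if the arm or the gripper's body presses on something with over 40 N, if the wrist force passes 120 N, or if a joint passes its speed limit or range.

## Working session

There is one attempt and no reset: what is moved stays moved. The work goes in short steps, each a Python script; the robot and the scene stay as the last script left them, time stands still between calls to the robot, and variables do not carry over. Pictures are saved under pics/ and viewed, at most 10 in all, crops included, and the job is handed in when it is done.

```bash
mkdir -p pics; ls
cat > h.py <<'E'
import numpy as np, cv2
from scipy.spatial.transform import Rotation as R
from workcell import env
def cam(p):
    Rm=np.array(p["orientation"],float)
    Rm = Rm if Rm.shape==(3,3) else R.from_euler('xyz',Rm,degrees=True).as_matrix()
    return Rm,np.array(p["position"])
def ray(p,u,v,z):
    Rm,c=cam(p); d=Rm@np.array([(u-p["cx"])/p["fx"],-(v-p["cy"])/p["fy"],-1.])
    return c+d*(z-c[2])/d[2]
def proj(p,X):
    Rm,c=cam(p); q=Rm.T@(np.array(X)-c); return np.array([p["cx"]+p["fx"]*q[0]/-q[2], p["cy"]-p["fy"]*q[1]/-q[2]])
E
python3 - <<'E'
from h import *
f={n:env.grab_frame(n) for n in("top","scene")}
for n,p in f.items():
    cv2.imwrite(f"pics/{n}0.png",p["image"]); print(n,{k:v for k,v in p.items() if k!="image"})
    for t in("blank","jig","leaf","disc","hammer","block","punch","leaf_tongue","back_pins","side_pin"):
        r=env.search_frame(p,t); print(t,[(np.round(x["xyz"],3),round(x["score"],2)) for x in r[:2]])
print(env.read_state())
E
```

```text
pics
top {'fx': 423.36756259175405, 'fy': 423.36756259175405, 'cx': 251.26097461555705, 'cy': 194.7817537838118, 'position': array([ 5.30577211e-01, -6.68843747e-04,  1.09981163e+00]), 'orientation': array([  6.79250606,   0.52530685, -90.22065288]), 'shot': 1}
blank [(array([ 0.557, -0.314,  0.001]), 0.64)]
jig [(array([ 0.52 , -0.014,  0.014]), 0.8)]
leaf [(array([ 0.608, -0.004,  0.08 ]), 0.86)]
disc [(array([0.501, 0.284, 0.004]), 0.64)]
hammer [(array([ 0.698, -0.21 ,  0.024]), 0.62)]
block [(array([0.754, 0.195, 0.023]), 0.66)]
punch [(array([0.782, 0.024, 0.01 ]), 0.52)]
leaf_tongue [(array([0.608, 0.   , 0.078]), 0.57)]
back_pins []
side_pin []
scene {'fx': 425.7085382491922, 'fy': 425.7085382491922, 'cx': 255.93708159670902, 'cy': 187.5508971475013, 'position': array([0.99222431, 0.37416611, 0.86240856]), 'orientation': array([ 34.79272845,   0.33853132, 135.44888247]), 'shot': 2}
blank [(array([ 0.56 , -0.307,  0.005]), 0.59)]
jig [(array([ 0.526, -0.005,  0.016]), 0.63), (array([0.796, 0.026, 0.008]), 0.15)]
leaf [(array([0.616, 0.009, 0.089]), 0.73)]
disc []
hammer [(arra
[... 268 characters left out ...]
]), 0.29)]
{'clock': 1.1, 'joint_positions': array([ 8.98759717e+01,  2.20409586e+01,  4.52050003e-01, -2.97966806e-06,
       -6.84116672e+01, -1.48163372e+01]), 'qvel': array([-0.07306518,  0.03094866,  0.05721393, -0.04006766,  0.10669582,
        0.10019121]), 'joint_torque': array([-1.30065077e-04, -3.90481460e+01,  1.87624955e+01,  4.22432497e+00,
        1.54931482e-02, -2.22471897e-05]), 'position': array([0.16110751, 0.60384899, 0.22255373]), 'tool_rot': array([ 1.79999443e+02, -1.44587693e-04, -1.49403666e+01]), 'force': array([ 0.6762281 ,  0.4744482 , -0.25789747]), 'wrist_torque': array([-0.00135338, -0.0338756 ,  0.00226203]), 'finger_force': 0.0, 'opening': 1.0016094388252943}
```

View pics/top0.png

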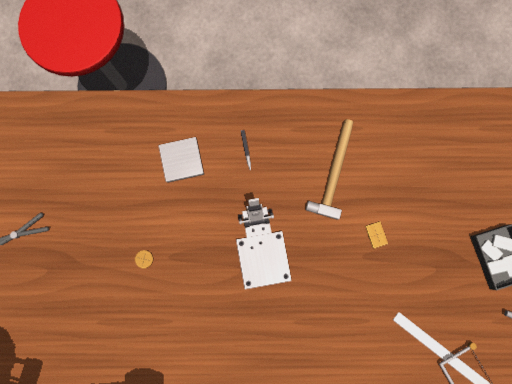

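View pics/scene0.png

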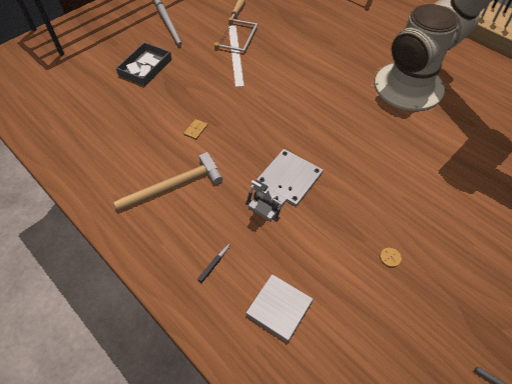

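The top view shows the blank at (377,235), long side near vertical; the jig at (263,258), hinge end up at (255,212). Nothing crowds either. Next come closer looks with the wrist camera.

```bash
python3 - <<'E'
from h import *
env.goto([0.53,-0.31,0.24],[180,0,0])
a=env.grab_frame("wrist"); cv2.imwrite("pics/wb.png",a["image"])
m=env.trace(a,"blank"); 
if m:
    k=m[0]["mask"].astype(np.uint8); r=cv2.minAreaRect(cv2.findNonZero(k)); print(m[0]["score"],r)
    P=np.array([ray(a,*c,0.006) for c in cv2.boxPoints(r)]); print(P.round(4),P.mean(0))
print({k:v for k,v in a.items() if k!="image"})
env.goto([0.47,-0.02,0.30],[180,0,0])
a=env.grab_frame("wrist"); cv2.imwrite("pics/wj.png",a["image"])
print({k:v for k,v in a.items() if k!="image"}, env.read_state()["clock"])
E
python3 -c "
import cv2,numpy as np
cv2.imwrite('pics/wbj.png',np.hstack([cv2.resize(cv2.imread('pics/w%s.png'%s),(400,300)) for s in 'bj']))"
```

```text
0.79 ((256.9375915527344, 145.1799774169922), (50.21179962158203, 33.22055435180664), 72.25532531738281)
[[ 0.5786 -0.2836  0.006 ]
 [ 0.5903 -0.3209  0.006 ]
 [ 0.5337 -0.34    0.006 ]
 [ 0.5212 -0.3014  0.006 ]] [ 0.55593195 -0.31149336  0.006     ]
{'fx': 328.2779882980592, 'fy': 328.2779882980592, 'cx': 255.7910176747046, 'cy': 193.03913246658166, 'position': array([ 0.59611563, -0.31036289,  0.401764  ]), 'orientation': array([-1.40174739e+01,  5.14471125e-02, -8.99697410e+01]), 'shot': 3}
{'fx': 328.2779882980592, 'fy': 328.2779882980592, 'cx': 255.7910176747046, 'cy': 193.03913246658166, 'position': array([ 0.53602762, -0.02138496,  0.46155837]), 'orientation': array([-1.40374187e+01,  3.46425821e-02, -9.00561582e+01]), 'shot': 4} 5.8417
```

View pics/wbj.png

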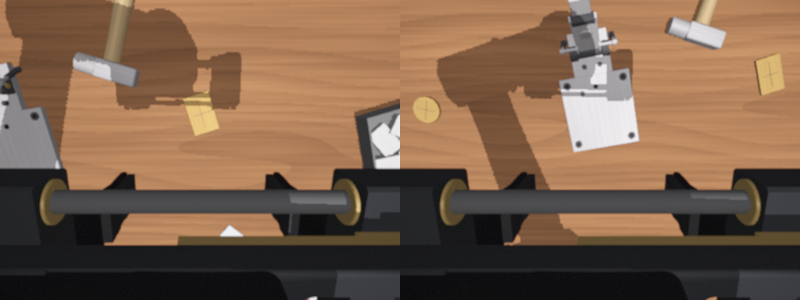

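View pics/wj.png

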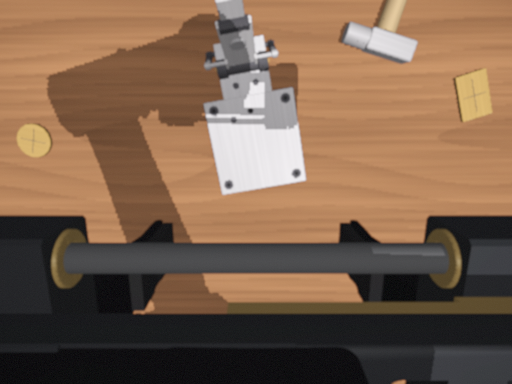

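The wrist view shows the jig's bed with corners near (222,194), (305,181), (205,103), (294,88). The blank is clear, and its mask fits 60 x 40 mm at yaw 17°. Next I fit the jig pose from the corners and check it on the pins.

```bash
cat >> h.py <<'E'
from scipy.optimize import least_squares
def fitjig(p,C):
    L=np.array([[-95,60],[-95,-60],[32,60],[32,-60]])/1e3
    g=cv2.cvtColor(p["image"],cv2.COLOR_BGR2GRAY)
    c=cv2.cornerSubPix(g,np.float32(C).reshape(-1,1,2),(4,4),(-1,-1),(3,30,.01)).reshape(-1,2)
    W=np.array([ray(p,*x,.012)[:2] for x in c])
    T=lambda q:(R.from_euler('z',q[2]).as_matrix()[:2,:2]@L.T).T+q[:2]
    s=least_squares(lambda q:(T(q)-W).ravel(),[.5,0,.1],loss='soft_l1',f_scale=.001)
    return s.x,c,(T(s.x)-W)*1e3
E
python3 - <<'E'
from h import *
p={'image':cv2.imread('pics/wj.png'),'fx':328.278,'fy':328.278,'cx':255.791,'cy':193.039,'position':[0.53602762,-0.02138496,0.46155837],'orientation':[-14.0374187,.034642582,-90.0561582]}
q,c,r=fitjig(p,[(222,194),(305,181),(205,103),(294,88)]); print(q,np.degrees(q[2]),c,r.round(1))
im=cv2.resize(p["image"][50:210,180:330],None,fx=5,fy=5,interpolation=cv2.INTER_CUBIC)[:,:750]
Rj=R.from_euler('z',q[2]).as_matrix()
for L in [(46,13,19),(46,-13,19),(4,24,19),(-95,60,12),(-95,-60,12),(32,60,12),(32,-60,12),(12,0,12)]:
    X=Rj@(np.array(L)/1e3)+[q[0],q[1],0]; u=((proj(p,X)-[180,50])*5+2).astype(int); cv2.circle(im,tuple(int(z) for z in u),4,(0,0,255),1)
cv2.imwrite('pics/fit.png',cv2.resize(im,(560,600)))
E
```

```text
[ 0.52470365 -0.01641532  0.16826261] 9.64073765189554 [[222.39156  194.5098  ]
 [305.42886  180.0842  ]
 [203.02982  103.471054]
 [294.        88.      ]] [[-0.5  0.6]
 [-1.1 -1.1]
 [ 0.5 -0.5]
 [ 1.2  0.9]]
```

View pics/fit.png

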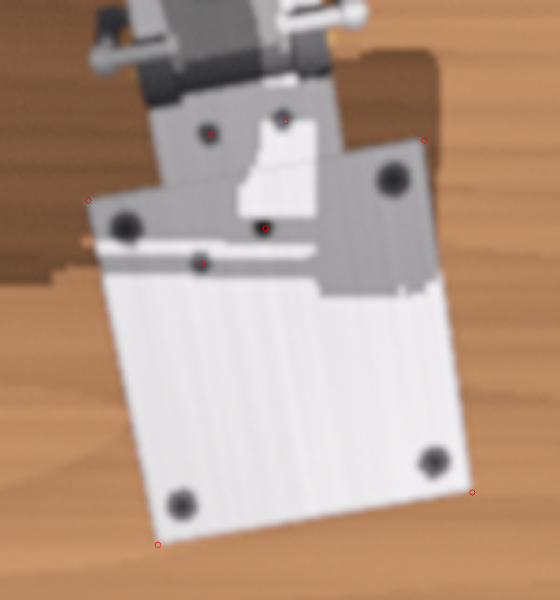

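The fit puts the pin marks on the pins at (208,134), (285,121) and (201,263), so the jig pose holds. Now grasp the blank and place it short of the pins.

```bash
cat >> h.py <<'E'
Q=[0.5247,-0.0164]; YJ=9.64
def J(x,y,z=0): # jig mm -> world m (z above bench)
    return R.from_euler('z',YJ,degrees=True).apply([x/1e3,y/1e3,z/1e3])+[Q[0],Q[1],0]
OJ=[180,0,YJ]
def st(*ks):
    s=env.read_state(); print(round(s["clock"],2),*[np.round(s[k],3) for k in ks])
E
python3 - <<'E'
from h import *
yb=17.2; g=np.array([0.556,-0.3115,0])+R.from_euler('z',yb,degrees=True).apply([-.010,0,0])
env.goto(g+[0,0,.06],[180,0,yb])
print(env.move_straight(g+[0,0,.002],rate=.08,force_limit=6)); st("position","force")
env.gripper_to(0,15); st("opening","finger_force","force")
env.move_straight(g+[0,0,.10],rate=.15); st("opening","force")
env.goto(J(-13,-5,90),OJ)
env.move_straight(J(-13,-5,25),rate=.1)
print(env.move_straight(J(-13,-5,14),rate=.03,force_limit=4)); st("position","force")
env.gripper_to(0.68); st("opening")
env.move_straight(J(-13,-5,80),rate=.15)
env.goto(J(-70,-5,250),OJ); a=env.grab_frame("wrist")
m=env.trace(a,"blank")
for e in m[:1]:
    r=cv2.minAreaRect(cv2.findNonZero(e["mask"].astype(np.uint8)))
    P=np.array([ray(a,*c,.018) for c in cv2.boxPoints(r)])-[*Q,0]
    print(e["score"],(R.from_euler('z',-YJ,degrees=True).apply(P)*1e3).round(1))
cv2.imwrite("pics/pl.png",cv2.resize(a["image"][0:240,100:400],None,fx=2,fy=2)); st("force")
E
```

```text
True
8.02 [ 0.545 -0.314  0.001] [-0.71   1.176  5.776]
8.86 0.457 15.908 [ 1.554 -3.05   4.619]
9.68 0.458 [ 0.321  0.451 -2.444]
False
12.12 [ 0.513 -0.023  0.014] [-0.181 -0.278 -1.062]
12.78 0.682
0.82 [[ 27.4  13.6  18. ]
 [ 27.4 -24.9  18. ]
 [-31.9 -25.6  18. ]
 [-31.9  14.4  18. ]]
14.22 [-0.167  0.601  0.029]
```

View pics/pl.png

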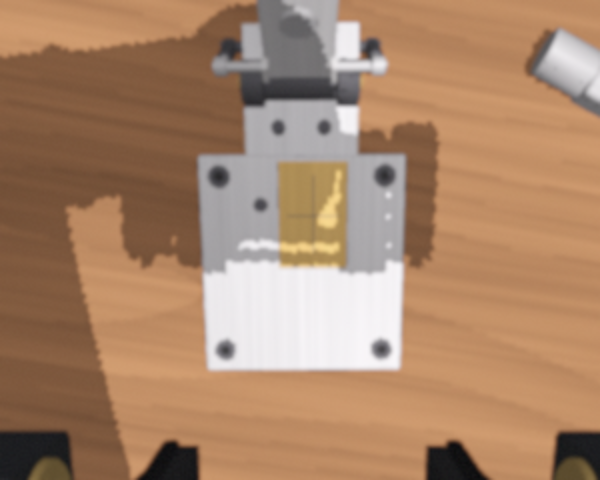

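The blank lies flat and square on the bed, centre (312,215), at jig about (-2.3, -5.5) mm, short of both back pins and the side pin. Push back now.

Run:
```python
from h import *
env.gripper_to(0,10)
env.goto(J(-60,-5,60),OJ); env.move_straight(J(-60,-5,14.5),rate=.1)
env.dwell(.2); st("force")
F=lambda s:R.from_euler('z',-YJ,degrees=True).apply(s["force"])
print(env.move_straight(J(-22,-5,14.5),rate=.015,force_limit=4.5))
for i in range(8):
    s=env.read_state(); print(round(s["clock"],2),F(s).round(2),(R.from_euler('z',-YJ,degrees=True).apply(s["position"]-[*Q,0])*1e3).round(2)); env.dwell(.05)
```

```text
16.99 [ 0.159 -0.012 -0.371]
True
18.93 [-0.51  0.02  0.54] [-28.66  -5.08  13.85]
18.98 [0.35 0.16 0.04] [-28.94  -5.1   13.67]
19.03 [ 0.17 -0.42 -0.11] [-29.17  -5.12  13.56]
19.08 [-0.02 -0.83  0.17] [-29.33  -5.14  13.46]
19.13 [-0.92  0.01 -0.63] [-29.43  -5.13  13.44]
19.18 [ 0.58 -0.11 -0.08] [-29.51  -5.14  13.42]
19.23 [0.08 0.35 0.12] [-29.53  -5.13  13.43]
19.28 [ 0.49  0.32 -0.15] [-29.62  -5.16  13.38]
```

It stopped on contact but eased off by itself. I'll step forward in small increments and hold at a steady force.

```bash
cat >> h.py <<'E'
RI=R.from_euler('z',-YJ,degrees=True)
def fj(n=6):
    a=[]
    for i in range(n): a.append(RI.apply(env.read_state()["force"])); env.dwell(.02)
    return np.mean(a,0)
def press(x,y,z,d,ax,want,n=40,step=.4):
    """step toward d (jig unit dir) until mean reaction reaches want, then hold"""
    p=np.array([x,y,z],float); b=fj()[ax]
    for i in range(n):
        p=p+np.array(d)*step; env.move_straight(J(*p),rate=.02,force_limit=6.5)
        f=fj(3)-0; s=env.read_state(); t=RI.apply(s["position"]-[*Q,0])*1e3
        print(round(s["clock"],2),p.round(2),t.round(2),f.round(2))
        if abs(f[ax]-b)>want: break
    env.dwell(.25); print("hold",fj().round(2)); return p
E
python3 - <<'E'
from h import *
press(-29.6,-5,14.5,[1,0,0],0,3.6,n=14)
E
```

```text
19.73 [-29.2  -5.   14.5] [-29.13  -4.98  14.55] [-0.25 -0.37 -0.64]
20.03 [-28.8  -5.   14.5] [-28.78  -5.02  14.49] [-0.4  -0.13 -0.07]
20.33 [-28.4  -5.   14.5] [-28.4   -5.01  14.48] [-0.04 -0.33 -0.23]
20.63 [-28.   -5.   14.5] [-28.23  -5.01  14.44] [-0.74 -0.    0.37]
20.93 [-27.6  -5.   14.5] [-28.19  -5.03  14.39] [-1.19  0.43  1.36]
21.23 [-27.2  -5.   14.5] [-28.05  -5.08  14.35] [-3.98  0.23  2.16]
hold [-4.57  0.22  2.88]
```

```bash
cat >> h.py <<'E'
def look(name=None):
    env.goto(J(-70,-5,250),OJ); a=env.grab_frame("wrist"); m=env.trace(a,"blank")
    for e in m[:1]:
        r=cv2.minAreaRect(cv2.findNonZero(e["mask"].astype(np.uint8)))
        P=RI.apply(np.array([ray(a,*c,.018) for c in cv2.boxPoints(r)])-[*Q,0])*1e3
        print(e["score"],P.round(1).tolist(),P.mean(0).round(1))
    if name: cv2.imwrite(name,cv2.resize(a["image"][40:200,150:350],None,fx=3,fy=3,interpolation=cv2.INTER_CUBIC))
E
python3 - <<'E'
from h import *
env.move_straight(J(-45,-5,14.5),rate=.05); env.move_straight(J(-60,-5,60),rate=.15)
look("pics/b1.png"); st("force")
E
```

```text
0.92 [[41.5, 14.6, 18.0], [41.5, -24.8, 18.0], [-16.7, -25.5, 18.0], [-16.7, 15.4, 18.0]] [12.4 -5.1 18. ]
23.44 [ 0.283 -0.084  0.158]
```

View pics/b1.png

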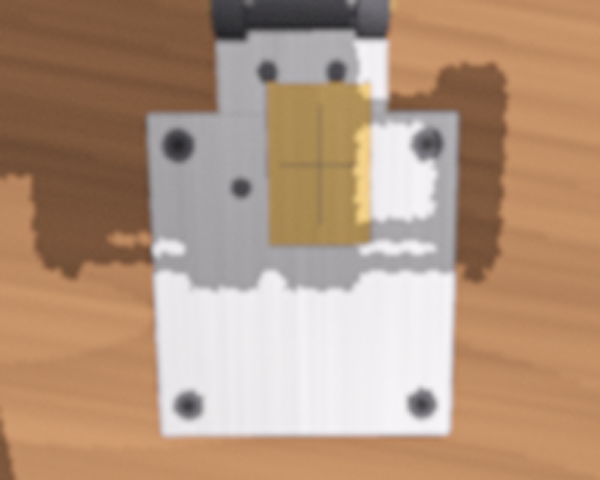

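The blank is flush against the back pins at (267,72) and (336,72), square, about 5 mm off the side pin at (240,187). Now the side push.

Run:
```python
from h import *
env.goto(J(8,-60,60),OJ); env.move_straight(J(8,-60,15),rate=.1)
env.move_straight(J(8,-43,15),rate=.05,force_limit=3)
p=press(8,-43,15,[0,1,0],1,4,n=36)
```

```text
25.79 [  8.  -42.6  15. ] [  7.95 -42.75  14.94] [-0.28  0.28  0.13]
26.09 [  8.  -42.2  15. ] [  8.02 -42.21  14.98] [ 0.06 -0.34  0.15]
26.39 [  8.  -41.8  15. ] [  8.02 -41.77  15.  ] [ 0.03 -0.34 -0.02]
26.69 [  8.  -41.4  15. ] [  8.01 -41.38  15.02] [0.2  0.41 0.07]
26.99 [  8. -41.  15.] [  8.02 -40.98  15.01] [-0.06  0.26  0.07]
27.29 [  8.  -40.6  15. ] [  8.01 -40.58  15.01] [ 0.35 -0.03 -0.02]
27.59 [  8.  -40.2  15. ] [  7.99 -40.19  15.01] [-0.04  0.34  0.57]
27.89 [  8.  -39.8  15. ] [  8.   -39.79  15.  ] [ 0.09  0.12 -0.23]
28.19 [  8.  -39.4  15. ] [  8.   -39.39  15.  ] [-0.5  -0.01 -0.63]
28.49 [  8. -39.  15.] [  7.99 -38.98  14.98] [0.28 0.05 0.13]
28.79 [  8.  -38.6  15. ] [  8.01 -38.58  14.99] [-0.37  0.46 -0.14]
29.09 [  8.  -38.2  15. ] [  8.03 -38.17  15.02] [ 0.09 -0.08 -0.21]
29.39 [  8.  -37.8  15. ] [  8.   -37.79  15.  ] [-0.08  0.38 -0.27]
29.69 [  8.  -37.4  15. ] [  8.   -37.41  14.99] [ 0.43 -0.04  0.07]
29.99 [  8. -37.  15.] [  7.99 -37.01  15.  ] [-0.2  -0.34  0.59]
30.29 [  8.  -36.6  15. ] [  8.02 -36.59  15.01] [0.05 0.29 0.09]
30.59 [  8.  -
[... 672 characters left out ...]
 8.  -32.2  15. ] [  8.01 -32.17  15.  ] [-0.23 -1.12 -0.11]
33.89 [  8.  -31.8  15. ] [  8.   -31.76  14.98] [ 0.1  -0.49  0.08]
34.19 [  8.  -31.4  15. ] [  8.   -31.37  14.99] [-0.09 -1.06 -0.01]
34.49 [  8. -31.  15.] [  7.98 -30.97  14.99] [-0.49 -1.    0.32]
34.79 [  8.  -30.6  15. ] [  8.01 -30.58  15.01] [-0.76 -1.    0.2 ]
35.09 [  8.  -30.2  15. ] [  7.99 -30.16  15.  ] [-0.72 -0.68 -0.25]
35.39 [  8.  -29.8  15. ] [  7.98 -29.77  14.99] [-0.44 -0.7  -0.1 ]
35.69 [  8.  -29.4  15. ] [  7.99 -29.35  15.  ] [-0.8  -0.67  0.28]
35.99 [  8. -29.  15.] [  7.99 -28.98  15.01] [-0.38 -0.93 -0.11]
36.29 [  8.  -28.6  15. ] [  7.98 -28.59  15.  ] [-0.69 -1.08  0.49]
hold [-0.69 -0.52 -0.15]
```

Run:
```python
from h import *
p=press(8,-28.6,15,[0,1,0],1,3.6,n=12,step=.3)
env.move_straight(J(8,-45,15),rate=.05); env.move_straight(J(0,-60,70),rate=.15)
look("pics/b2.png"); st("force")
```

```text
37.04 [  8.  -28.3  15. ] [  7.99 -28.3   14.98] [-0.26 -0.61 -0.54]
37.34 [  8. -28.  15.] [  8.   -27.98  15.01] [-0.52 -0.39 -0.24]
37.64 [  8.  -27.7  15. ] [  8.01 -27.72  15.03] [-0.49 -1.41  0.58]
37.94 [  8.  -27.4  15. ] [  8.02 -27.58  15.  ] [-0.85 -2.23  0.22]
38.24 [  8.  -27.1  15. ] [  8.   -27.39  15.02] [-0.49 -4.4  -0.27]
hold [-0.25 -4.94 -0.13]
0.65 [[42.4, 21.3, 18.0], [42.4, -18.0, 18.0], [-16.8, -18.4, 18.0], [-16.8, 22.4, 18.0]] [12.8  1.8 18. ]
40.55 [ 0.217 -0.646  0.107]
```

View pics/b2.png

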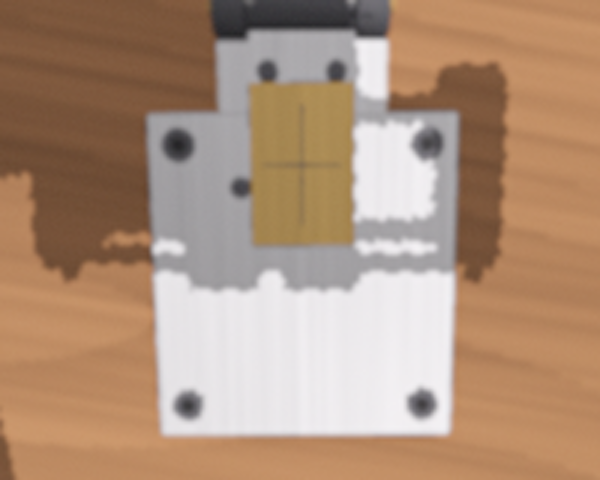

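The blank is home: it touches the back pins at (267,72) and (336,72) and the side pin at (240,187). Now the leaf.

Run:
```python
from h import *
env.goto(J(145,0,250),OJ); env.move_straight(J(145,0,120),rate=.12)
st("position","force")
env.move_straight(J(125,0,120),rate=.05,force_limit=4)
print(env.move_straight(J(108,0,120),rate=.02,force_limit=5)); print(fj(3).round(2))
for x in (85,60,35,15,0):
    print(x,env.move_straight(J(x,0,120),rate=.04,force_limit=7),fj(2).round(2)); 
st("position")
```

```text
42.65 [0.668 0.008 0.121] [ 0.022  0.267 -0.619]
False
[3.09 0.   2.1 ]
85 False [ 1.88 -0.27  1.13]
60 False [ 1.49 -0.55 -0.28]
35 False [-0.16 -0.04  0.22]
15 False [-0.36  0.25 -0.68]
0 False [ 0.2  -0.32 -0.19]
47.87 [ 0.525 -0.016  0.12 ]
```

Run:
```python
from h import *
env.move_straight(J(0,0,200),rate=.15)
look("pics/b3.png"); st("force")
```

```text
0.6 [[99.3, 56.1, 18.0], [99.2, -54.7, 18.0], [-94.5, -61.1, 18.0], [-94.4, 64.3, 18.0]] [ 2.4  1.1 18. ]
49.08 [ 0.732  0.773 -0.44 ]
```

View pics/b3.png

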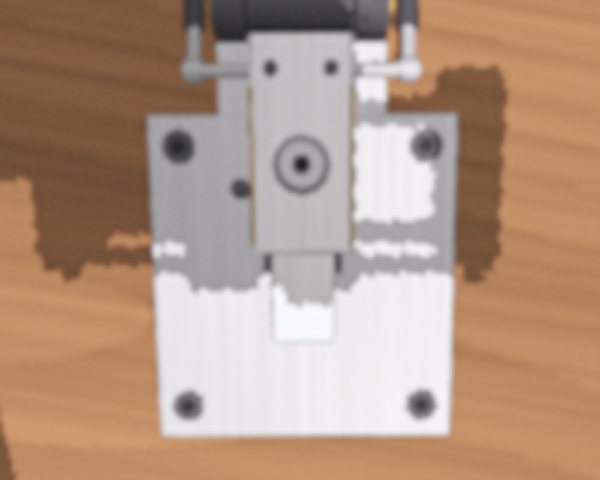

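The leaf is shut over the blank: the bush is at (301,164) and the toe shows in front of the blank at (268,262) and (338,262). The gripper is clear, so I'm handing in.

```bash
python3 -c "
from h import *
print(env.close_job())"
```

```text
the job is handed in; nothing more can be done
None
```

I handed the job in with the blank home against the back and side pins (about 4.6 N and 4.9 N push at the fingers), the leaf snapped shut on it and the gripper clear; no verdict came back.

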